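# Slide a thin plate over the slab edge and seat it in the cradle

## Task

The thin steel plate lies flat on the stone slab, too thin to be picked up there: press on it lightly and slide it toward the robot until about 35 mm of its length sticks out level over the slab's near edge. Then grip it by the end that sticks out, lift it off, and lay it flat in the blue cradle between the side fences with its far end pushed gently home against the end stop, and let go. Do not overload the slab or the cradle (12 N is the most the slab may bear, 20 N the cradle), do not drop the plate, and leave the other things alone.

Things in the scene. Friction and masses are not known exactly. Their poses are not given: they have to be found in the camera images.
- shim: thin flat steel plate, 110 mm (its x) by 48 mm (its y) by 3 mm thick, about 120 g, a 10 mm hole 42 mm from its centre toward its far (+x) end; origin at the centre of its underside, x along its length away from the robot (within 0.35 rad of straight ahead), z up
- shim_near (a point): middle of the plate's near end (the -x end), at half its thickness; axes as the plate's
- slab_edge (a point): middle of the upper near edge of the stone slab, 60 mm above the desk at the level of the slab's top. x points from the edge inward over the slab, away from the robot; y along the edge to the left; z up. Below the near edge there is only the open desk
- cradle: fixed blue block with silvery fences, origin at the centre of its underside on the desk. Its floor, 50 mm up, runs from x = -38 to +38 mm, 54 mm wide between two side fences 10 mm high, 5 mm thick; at x = +38 mm stands an end stop, top 60 mm up; open at the near (-x) end, where a seated plate sticks out 34 mm. Push it with at most 20 N
- seat (a point): where the plate's origin lies when seated: on the cradle's floor, midway between the fences, 55 mm before the end stop; axes as the cradle's, x away from the robot toward the stop, z up
- beaker: clear plastic beaker, 72 mm wide, 94 mm high, bystander; origin at the centre of its underside
- cap_a: red screw cap, 32 mm wide, 14 mm high, bystander; origin at the centre of its underside
- cap_b: blue screw cap, 32 mm wide, 14 mm high, bystander; origin at the centre of its underside
- cap_c: red screw cap nearer to the robot than the other two, 32 mm wide, 14 mm high, bystander; origin at the centre of its underside
- slab: dark grey stone slab on rubber feet, 160 mm (x, away from the robot) by 150 mm (y) by 40 mm thick; origin at the centre of its underside, 20 mm above the desk. It gives only about 0.1 mm for each 3 N pressed on it and springs back. It must bear no more than 12 N in all; a press of 4 to 9 N with shut fingertips is enough to drag the plate
Not all that is in view belongs to the job. Of the things that look like the shim, the middle-sized one is meant.

How it is judged (in metres and radians):
On the way, in this order (a step that is already met when the one before it is completed fails the run):
1. the plate lies level on the slab, its near end 24 to 46 mm out over the near edge, at rest (x of shim_near in the frame of slab_edge between -0.046 and -0.024 m and z of shim_near in the frame of slab_edge between -0.004 and 0.004 m and angle between shim's own z axis and vertical below 0.04 rad and linear speed of shim below 0.01 m/s and contact force between shim and slab above 0.2 N), for 0.2 s.
2. the plate is gripped by the end that stuck out and lifted 15 mm or more off the slab (z of shim in the frame of slab_edge above 0.015 m and contact force between the fingers and shim above 1 N and distance between the grasp point and shim_near below 0.045 m), for 0.1 s.
At the end, for the whole second after the job is handed in: the plate lies flat on the cradle's floor between the fences (within 5 mm of the middle, 2 mm in height, level within 0.04 rad), its far end within 3 mm of the end stop, released and at rest (x of shim in the frame of seat between -0.003 and 0.003 m and y of shim in the frame of seat between -0.005 and 0.005 m and z of shim in the frame of seat between -0.002 and 0.002 m and angle between shim's own z axis and vertical below 0.04 rad and angle between the x axis of shim and the x axis of cradle, either way round below 0.12 rad and linear speed of shim below 0.01 m/s); the robot touches nothing.
It fails at once if the slab is loaded with more than 12 N (contact force between anything else and slab above 12 N).
It fails at once if the cradle is pushed with more than 20 N (contact force between anything else and cradle above 20 N).
It fails at once if the plate is dropped (height (world z) of shim below 0.03 m).
It fails at once if a bystander is moved by more than 15 mm (distance of any of beaker, cap_a, cap_b, cap_c from where it was at the start of the episode above 0.015 m).
It also fails if it takes over 67 s, if anything falls off the work surface, if the arm or the gripper's body presses on something with over 40 N, if the wrist force passes 120 N, or if a joint passes its speed limit or range.

## Robot

A 6-joint arm with a two-finger parallel gripper is mounted at the origin on a cart in front of the work surface, level with it; the furniture and walls round the work are solid. World frame = base frame: x ahead of the robot, y to its left, z up, the work surface at z = 0. Lengths are in mm, angles in degrees, forces in N, time in s.
With the tool pointing down it reaches from about 300 to 850 mm from the base axis. Payload 4.2 kg.
Tool frame: the origin (TCP) lies at the very end of the fingers, on their centre line; the grasp point (between the pads) lies 19 mm behind it; z points along the fingers, y is the line along which they close (so a half turn about z gives the same grasp; the last joint's range is limited). The gripper opens to 91 mm and grips with 3 to 60 N. Pads are 32 mm wide; open, the fingers measure 118 mm over their backs; the gripper's body (76 mm by 178 mm) begins 60 mm behind the grasp point.
Start: joints at [63.942, 18.312, 89.639, -0, 72.044, -1.146], TCP at [242.211, 521.514, 213.976] pointing down, gripper open.
Joint ranges: [-177.97, 177.97], [-48.28, 115.42], [12.27, 149.76], [-77.06, 257.06], [2.81, 150.46], [-146.56, 146.56]. Speed limits (degrees/s): [147.25, 147.25, 180, 180, 180, 180].

## Interface

Orientations are given as [roll, pitch, yaw] about the fixed x, y, z axes, in that order (R = Rz(yaw) Ry(pitch) Rx(roll)).
In Python, from workcell import env, eyes gives the robot as it stands.
- The arm moves only by the tool send_rows, never from a script. Its argument "targets" is text: rows parted by semicolons, each of 7 numbers parted by spaces: the shift along the tool's x, y, z in m, then the turn, a rotation vector about the tool's x, y, z in degrees, then the opening in per cent of the stroke, from 0 (shut) to 100 (fully open). A call has 1 to 12 rows; each row is the pose to reach, as a shift and turn from the pose commanded when the call began, along the tool's axes at that moment; what a row does not reach only later rows make up. A row lasts 1/12 s, in which the tool goes at most 41.7 mm and 7.16 degrees, less where a joint would pass 70% of its speed; a pose out of reach is approached as far as the arm can. A call with a gripper value outside its range is refused whole. The fingers move at their own pace and stop on an object; "grip_force" is the grip in N (left out, the last holds). Time passes only in rows, so rows that repeat a pose let the fingers close. It gives the time, the measured TCP pose, the force, the opening and the grip force at its end, in the units of the state.
- env.state(): the state, without advancing time (a new reading comes with each control period).
- eyes.grab_frame(name): name is "side" or "top"; returns a dict with "image" (384x512x3 uint8, blue, green, red), "fovy" (degrees; the focal length in pixels is half the picture's height over the tangent of half this angle, whatever the lens; pixels are square), "cx", "cy" (the principal point, pixels), "D" ([k1, k2, p1, p2, k3] as OpenCV has them; the pictures are not rectified), "eye" and "attitude" of the camera in the world. Camera axes: x right, y up, looking along -z (the intrinsics and any distortion apply to the point x, -y, -z); pixel columns grow to the right and rows downward; lengths in mm; the calibration is good to about 2 mm. A picture is of the moment at which its call begins. There is no depth.
- env.job_done(): hands the job in; it is judged then, once.
The state is a dict: "time_s": time; "qpos": joint angles; "qvel": joint speeds; "effort": joint torques, N m; "ee_pos": TCP position; "ee_rot": TCP orientation; "force": force on the tool from outside, world axes, zero at the start; "torque": the same for the moment, N m; "gripper_width": finger opening in mm; "gripper_force": force on a finger pad.
Only numpy, scipy, OpenCV 4.12 (cv2) and the standard library are available. Lean on these libraries where they do the work, as an engineer would, in place of code of your own. Each camera call takes 0.05 s, during which the arm holds its last target. There are 200 camera calls.

## Working session

There is one attempt and no reset: what is moved stays moved. The work goes in short steps, Python scripts to look and compute and a tool call to move; the robot and the scene stay as the last step left them, time stands still between calls to the robot, and variables do not carry over. Pictures are saved under pics/ and viewed, at most 10 in all, crops included, and the job is handed in when it is done.

Besides the shell and the picture viewer there is one more tool, called after "Emit:" as a command line: name --argument value ..., lists and objects as JSON in quotes. send_rows: Moves the arm, as the interface text tells. Its arguments: {"type":"object","properties":{"targets":{"type":"string"},"grip_force":{"type":"number"}},"required":["targets"]}

```bash
ls; mkdir -p pics
cat > h.py <<'E'
import numpy as np, cv2
from scipy.spatial.transform import Rotation as R
from workcell import env, eyes
def cam(f):
    h=f["image"].shape[0]; fl=h/2/np.tan(np.radians(f["fovy"])/2)
    K=np.array([[fl,0,f["cx"]],[0,fl,f["cy"]],[0,0,1.]])
    return K,np.array(f["D"],float),np.array(f["eye"],float),att(f["attitude"])
def att(a):
    a=np.array(a,float)
    return a if a.shape==(3,3) else R.from_euler('xyz',a,degrees=True).as_matrix()
def ray(f,uv):
    K,D,e,A=cam(f)
    p=cv2.undistortPoints(np.array(uv,float).reshape(-1,1,2),K,D).reshape(-1,2)
    d=np.c_[p[:,0],-p[:,1],-np.ones(len(p))]
    return e,d@A.T
def onz(f,uv,z):
    e,d=ray(f,uv); return e+d*((z-e[2])/d[:,2])[:,None]
def proj(f,P):
    K,D,e,A=cam(f); q=(np.array(P,float).reshape(-1,3)-e)@A
    return cv2.projectPoints(q*[1,-1,-1],np.zeros(3),np.zeros(3),K,D)[0].reshape(-1,2)
E
python3 - <<'E'
from h import *
for n in ("top","side"):
    f=eyes.grab_frame(n); cv2.imwrite(f"pics/{n}0.png",f["image"]); np.save(f"pics/{n}0.npy",f,allow_pickle=True)
    print(n,{k:v for k,v in f.items() if k!="image"})
print(env.state())
E
```

```text
pics
top {'fovy': 50.196483580924976, 'cx': 251.33731271353287, 'cy': 191.47554845331032, 'D': array([-0.07475178,  0.        ,  0.        ,  0.        ,  0.        ]), 'eye': array([ 492.93185619,  -86.12442761, 1229.90248013]), 'attitude': array([  5.70867753,  -0.14294062, -88.582415  ])}
side {'fovy': 44.182801699592076, 'cx': 249.1970432637051, 'cy': 192.1310035405822, 'D': array([0.0188247, 0.       , 0.       , 0.       , 0.       ]), 'eye': array([534.99562203, 830.1110189 , 545.17263502]), 'attitude': array([  64.11385574,   -0.9651483 , -175.27238018])}
{'time_s': 0.1, 'qpos': array([ 6.39422451e+01,  1.83489074e+01,  8.96983997e+01,  6.68064705e-04,
        7.20433575e+01, -1.14515091e+00]), 'qvel': array([-0.04413623, -0.20497997, -0.08894262,  0.02606527,  0.07010254,
       -0.00247383]), 'effort': array([-5.18653178e-04, -4.13326049e+01, -2.32513368e+01,  7.28145149e-02,
        4.22357221e-02, -5.88315811e-05]), 'ee_pos': array([242.00654638, 521.10799887, 213.20191786]), 'ee_rot': array([-1.79909366e+02, -2.44703068e-03,  1.55087188e+02]), 'force': array([ 0.33167717,  0.52156213, -0.03918936]), 'torque': array([ 0.00270964,  0.04380656, -0.02811104]), 'gripper_force': 0.0, 'gripper_width': 91.28022981349216}
```

View pics/top0.png

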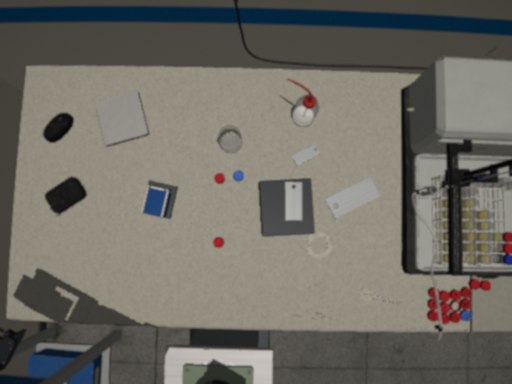

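View pics/side0.png

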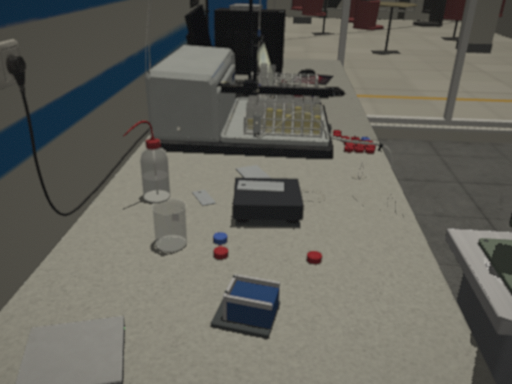

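Top view: the candidates are the small plate (306,154), the plate on the slab (293,201) and the large plate (352,197). The middle-sized one on the dark slab (287,207), with its hole toward the far end, fits the description. The cradle is at (158,199), the caps at (219,178), (238,175) and (219,242), and the beaker at (230,139). Next I'll measure and confirm with an enlarged crop.

Run:
```python
from h import *
f=np.load("pics/top0.npy",allow_pickle=True).item(); im=f["image"]
g=cv2.cvtColor(im,cv2.COLOR_BGR2GRAY); 
def best(mask,c,z,name):
    n,l,s,_=cv2.connectedComponentsWithStats(mask.astype(np.uint8))
    k=l[c[1],c[0]]
    if k==0: print(name,'miss');return
    cn=cv2.findContours((l==k).astype(np.uint8),cv2.RETR_EXTERNAL,cv2.CHAIN_APPROX_NONE)[0][0]
    w=onz(f,cn.reshape(-1,2),z)[:,:2].astype(np.float32)
    r=cv2.minAreaRect(w); print(name,s[k],'rect',np.round(r[0],1),np.round(r[1],1),round(r[2],1)); 
    print(cv2.boxPoints(r).round(1).tolist())
for t in (100,120,140): best(g>t,(291,210),63,f'shim{t}')
for t in (90,110): best(cv2.morphologyEx(((g<t)).astype(np.uint8),cv2.MORPH_OPEN,np.ones((3,3))),(272,207),60,f'slab{t}')
hsv=cv2.cvtColor(im,cv2.COLOR_BGR2HSV)
blue=(hsv[...,0]>95)&(hsv[...,0]<130)&(hsv[...,1]>120)
best(blue,(157,202),50,'cradlefloor')
best(g>100,(306,154),3,'small'); best(g>175,(352,197),3,'large')
print(g[175:235,293].tolist()); print(g[215,255:325].tolist())
best(blue,(238,175),14,'capb')
red=((hsv[...,0]<10)|(hsv[...,0]>170))&(hsv[...,1]>120)
best(red,(219,178),14,'capa');best(red,(219,242),14,'capc')
a=cv2.resize(im[170:245,250:325],(450,450),interpolation=cv2.INTER_CUBIC)
b=cv2.resize(im[165:225,130:190],(450,450),interpolation=cv2.INTER_CUBIC)
cv2.imwrite("pics/crop0.png",np.hstack([a,b])[:, :])
cv2.imwrite("pics/crop0.png",cv2.resize(np.hstack([a,b]),(800,400)))
```

```text
shim100 [285 181  18  40 705] rect [ 586.9 -207.3] [112.   48.9] 0.9
[[530.5, -183.8000030517578], [531.2999877929688, -232.6999969482422], [643.2999877929688, -230.89999389648438], [642.5, -182.0]]
shim120 [285 182  17  39 645] rect [ 585.5 -205.9] [109.2  46. ] 0.9
[[530.5, -183.8000030517578], [531.2999877929688, -229.8000030517578], [640.5, -228.0], [639.7000122070312, -182.0]]
shim140 [286 182  16  38 584] rect [ 586.9 -207.3] [106.2  43.1] 0.9
[[533.4000244140625, -186.60000610351562], [534.0999755859375, -229.6999969482422], [640.2999877929688, -228.0], [639.5999755859375, -184.89999389648438]]
slab90 [ 258  179   56   57 2095] rect [ 568.3 -185.1] [156.2 151.3] 4.6
[[484.3999938964844, -115.9000015258789], [496.5, -266.79998779296875], [652.2000122070312, -254.3000030517578], [640.0999755859375, -103.4000015258789]]
slab110 [ 258  178   57   59 2308] rect [ 568.4 -186. ] [160.6 153.4] 4.6
[[482.20001220703125, -116.0], [494.5, -268.79998779296875], [654.5999755859375, -256.0], [642.2999877929688, -103.0999984741211]]
cradlefloor [144 189  21  27 385] rect [573.7 193.8] [46.2 
[... 924 characters left out ...]
, 79, 107, 136, 145, 146, 144, 142, 143, 144, 143, 144, 145, 147]
capb [234 171   9  10  64] rect [661.6 -45. ] [23.5 23.4] 46.3
[[645.0, -45.5], [661.9000244140625, -61.599998474121094], [678.2000122070312, -44.599998474121094], [661.2999877929688, -28.5]]
capa [215 173  10  10  73] rect [653.4  10.9] [25.6 27.6] 46.8
[[634.5999755859375, 10.899999618530273], [654.7000122070312, -7.900000095367432], [672.2000122070312, 10.800000190734863], [652.0999755859375, 29.600000381469727]]
capc [214 238  10  10  79] rect [461.    6.9] [26.4 26.6] 1.7
[[447.3999938964844, 19.799999237060547], [448.20001220703125, -6.800000190734863], [474.6000061035156, -6.0], [473.79998779296875, 20.600000381469727]]
```

View pics/crop0.png

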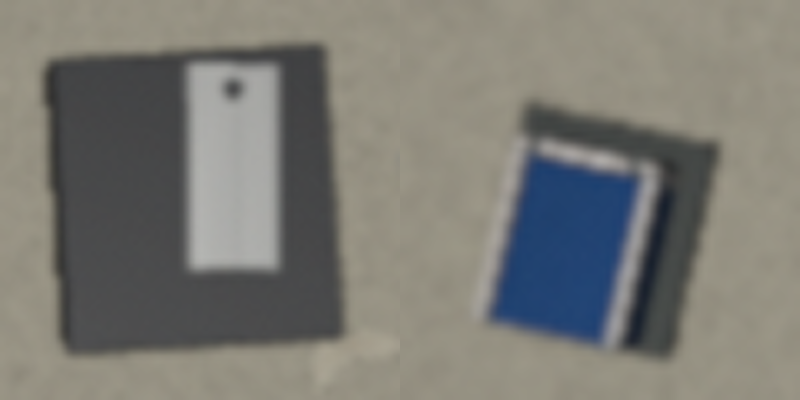

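Crop confirms it: the bare steel plate on the slab has its hole at the far end. The cradle has silver fences left and right, and the stop at the far (upper) end. Next come sub-pixel edge fits.

```bash
cat >> h.py <<'E'
from scipy.ndimage import map_coordinates
def edge(f,a,b,z,ch=2,span=9,n=25,trim=.12,show=None):
    """sub-pixel edge near world segment a-b at height z: returns mid point, direction deg, rms(mm)"""
    im=f["image"][...,ch].astype(float); a=np.array(a,float);b=np.array(b,float)
    d=(b-a)/np.linalg.norm(b-a); nrm=np.array([-d[1],d[0]]); s=np.arange(-span,span+.01,.3)
    pts=[]
    for t in np.linspace(trim,1-trim,n):
        w=a+(b-a)*t+s[:,None]*nrm
        uv=proj(f,np.c_[w,np.full(len(s),z)])
        v=map_coordinates(im,[uv[:,1],uv[:,0]],order=1)
        g=np.abs(np.gradient(v)); k=g.argmax(); m=(abs(s-s[k])<3)
        pts.append(a+(b-a)*t+nrm*(g[m]@s[m]/g[m].sum()))
    pts=np.array(pts,np.float32)
    vx,vy,x,y=cv2.fitLine(pts,cv2.DIST_HUBER,0,.01,.01).ravel()
    if vx*d[0]+vy*d[1]<0: vx,vy=-vx,-vy
    r=(pts-[x,y])@[-vy,vx]
    return np.array([x,y]),np.degrees(np.arctan2(vy,vx)),np.sqrt(np.median(r**2))
E
python3 - <<'E'
from h import *
f=np.load("pics/top0.npy",allow_pickle=True).item()
def p(n,*a,**k):
    r=edge(f,*a,**k); print(n,r[0].round(1),round(r[1],1),round(r[2],2))
p('slab near',(483,-118),(494,-266),60)
p('slab far',(642,-105),(653,-254),60)
p('slab right',(494.5,-268),(654.5,-256),60)
p('shim near',(531,-184),(531.8,-231),63,span=7)
p('shim far',(642,-182),(643,-230),63,span=7)
p('shim left',(531,-183),(642,-182),63,span=7)
p('shim right',(532,-232),(642,-231),63,span=7)
p('crad left',(543,223),(612,209.5),50,span=5)
p('crad right',(535,178),(603,164),60,span=5)
p('crad stop',(603.4,164.2),(612.5,209.5),50,span=5)
p('crad near',(534.8,178),(543.9,223),50,span=6)
p('left outer',(542,233),(615,218),60,span=5)
p('right outer',(532,171),(605,157),60,span=5)
E
```

```text
slab near [ 488.4 -195.8] -85.6 0.4
slab far [ 647.7 -183.8] -86.4 0.72
slab right [ 579.  -261.2] 4.6 0.8
shim near [ 531.2 -208.7] -87.6 0.34
shim far [ 641.4 -204.4] -87.3 0.97
shim left [ 598.4 -180.9] 0.8 0.13
shim right [ 591.9 -230. ] 1.3 0.65
crad left [581.7 218.2] -11.0 0.13
crad right [570.6 167.7] -11.1 0.1
crad stop [609.  184.9] 79.3 0.32
crad near [537.7 202.2] 79.9 0.39
left outer [580.  221.1] -11.6 0.19
right outer [575.7 158.8] -11.0 0.12
```

Run:
```python
from h import *
f=np.load("pics/top0.npy",allow_pickle=True).item()
c=np.array([.9816,-.1908]);n=np.array([.1908,.9816]);o=np.array([574,194.])
def prof(z,dirn,al,rng,s):
    out=0
    for t in rng:
        w=o+dirn*s[:,None]+al*t; uv=proj(f,np.c_[w,np.full(len(s),z)])
        out=out+np.array([map_coordinates(f["image"][...,k].astype(float),[uv[:,1],uv[:,0]],order=1) for k in range(3)])
    return (out/len(rng)).round().astype(int).T
s=np.arange(-45,45,1.5)
print('lateral z60, n=',o@n)
for a,b in zip(s,prof(60,n,c,np.linspace(-20,20,9),s)): print(a,b.tolist(),end='; ')
print('\nalong z60, c=',o@c); s=np.arange(-55,55,1.5)
for a,b in zip(s,prof(60,c,n,np.linspace(-12,12,9),s)): print(a,b.tolist(),end='; ')
```

```text
lateral z60, n= 299.9496
-45.0 [63, 61, 57]; -43.5 [57, 52, 46]; -42.0 [51, 42, 36]; -40.5 [49, 39, 32]; -39.0 [54, 45, 40]; -37.5 [69, 63, 61]; -36.0 [91, 89, 89]; -34.5 [115, 115, 116]; -33.0 [136, 135, 137]; -31.5 [147, 144, 145]; -30.0 [147, 139, 137]; -28.5 [138, 122, 116]; -27.0 [128, 102, 90]; -25.5 [120, 84, 64]; -24.0 [116, 72, 45]; -22.5 [115, 68, 37]; -21.0 [115, 67, 34]; -19.5 [115, 68, 34]; -18.0 [115, 68, 34]; -16.5 [115, 68, 34]; -15.0 [115, 67, 34]; -13.5 [115, 67, 34]; -12.0 [115, 67, 34]; -10.5 [115, 67, 34]; -9.0 [114, 67, 34]; -7.5 [114, 67, 34]; -6.0 [114, 67, 34]; -4.5 [114, 67, 33]; -3.0 [113, 66, 33]; -1.5 [113, 66, 33]; 0.0 [113, 66, 33]; 1.5 [112, 66, 33]; 3.0 [112, 66, 33]; 4.5 [112, 66, 33]; 6.0 [112, 66, 33]; 7.5 [112, 66, 33]; 9.0 [111, 66, 33]; 10.5 [111, 66, 33]; 12.0 [111, 66, 33]; 13.5 [111, 66, 32]; 15.0 [111, 65, 32]; 16.5 [110, 65, 33]; 18.0 [108, 65, 37]; 19.5 [106, 69, 47]; 21.0 [106, 79, 65]; 22.5 [111, 95, 89]; 24.0 [121, 115, 114]; 25.5 [134, 134, 136]; 27.0 [144, 148, 152]; 28.5 [148, 155, 159]; 30.0 [146, 155, 159]; 31.5 [140, 151, 156]; 33
[... 1030 characters left out ...]
 3.5 [112, 66, 33]; 5.0 [112, 66, 33]; 6.5 [112, 66, 33]; 8.0 [112, 66, 33]; 9.5 [112, 66, 33]; 11.0 [112, 66, 33]; 12.5 [112, 66, 33]; 14.0 [112, 66, 33]; 15.5 [112, 66, 33]; 17.0 [112, 66, 33]; 18.5 [112, 66, 33]; 20.0 [112, 66, 33]; 21.5 [112, 66, 33]; 23.0 [112, 66, 33]; 24.5 [112, 66, 33]; 26.0 [112, 66, 32]; 27.5 [112, 65, 32]; 29.0 [111, 65, 32]; 30.5 [111, 65, 33]; 32.0 [110, 67, 39]; 33.5 [111, 75, 55]; 35.0 [117, 92, 81]; 36.5 [127, 115, 111]; 38.0 [141, 137, 138]; 39.5 [150, 151, 154]; 41.0 [148, 151, 154]; 42.5 [133, 136, 139]; 44.0 [111, 113, 115]; 45.5 [90, 92, 92]; 47.0 [75, 77, 75]; 48.5 [69, 70, 68]; 50.0 [68, 70, 67]; 51.5 [69, 71, 68]; 53.0 [71, 73, 71]; 54.5 [75, 79, 78];
```

```bash
cat >> h.py <<'E'
def delta(x,y,z,yaw,roll=180,pitch=0,ref=None):
    """tool-frame shift (m) and rotvec (deg) from measured (or ref) pose to the world pose"""
    s=env.state(); p,r=(s["ee_pos"],s["ee_rot"]) if ref is None else ref
    A=R.from_euler('xyz',r,degrees=True); B=R.from_euler('xyz',[roll,pitch,yaw],degrees=True)
    print('pose',np.round(p,2),np.round(r,2),'F',np.round(s["force"],2),'w',round(s["gripper_width"],1),'t',round(s["time_s"],2))
    print('shift',np.round(A.inv().apply(np.array([x,y,z])-p)/1000,4),'turn',np.round((A.inv()*B).as_rotvec(degrees=True),2))
E
python3 -c "
from h import *
delta(598,-206,200,181.2,ref=([242.211,521.514,213.976],[-180,0,155.09]))"
```

```text
pose [242.21 521.51 213.98] [-180.      0.    155.09] F [ 0.33  0.52 -0.04] w 91.3 t 0.1
shift [-0.6291 -0.51    0.014 ] turn [ -0.    -0.   -26.11]
```

Emit:
send_rows --targets "-0.629 -0.51 0.014 0 0 -26.1 0;-0.629 -0.51 0.014 0 0 -26.1 0;-0.629 -0.51 0.014 0 0 -26.1 0;-0.629 -0.51 0.014 0 0 -26.1 0;-0.629 -0.51 0.014 0 0 -26.1 0;-0.629 -0.51 0.014 0 0 -26.1 0;-0.629 -0.51 0.014 0 0 -26.1 0;-0.629 -0.51 0.014 0 0 -26.1 0;-0.629 -0.51 0.014 0 0 -26.1 0;-0.629 -0.51 0.014 0 0 -26.1 0;-0.629 -0.51 0.014 0 0 -26.1 0;-0.629 -0.51 0.014 0 0 -26.1 0"

```text
time_s: 1.1
ee_pos: [460.1, 74.4, 205.2]
ee_rot: [180.0, -0.0, -178.8]
force: [1.2, -0.1, -0.2]
gripper_width: 14.2
gripper_force: 0.0
```

```bash
python3 -c "
from h import *
delta(598,-206,110,181.2)"
```

```text
pose [460.09  74.36 205.23] [ 1.7999e+02 -1.0000e-02 -1.7882e+02] F [ 1.21 -0.12 -0.16] w 14.2 t 1.1
shift [-0.1321 -0.2832  0.0951] turn [ 0.01 -0.01 -0.02]
```

Emit:
send_rows --targets "-0.132 -0.283 0.01 0 0 0 0;-0.132 -0.283 0.01 0 0 0 0;-0.132 -0.283 0.01 0 0 0 0;-0.132 -0.283 0.01 0 0 0 0;-0.132 -0.283 0.01 0 0 0 0;-0.132 -0.283 0.01 0 0 0 0;-0.132 -0.283 0.01 0 0 0 0;-0.132 -0.283 0.05 0 0 0 0;-0.132 -0.283 0.09 0 0 0 0;-0.132 -0.283 0.095 0 0 0 0;-0.132 -0.283 0.095 0 0 0 0;-0.132 -0.283 0.095 0 0 0 0"

```text
time_s: 2.1
ee_pos: [598.0, -203.3, 111.2]
ee_rot: [180.0, 0.0, -178.8]
force: [-0.2, 0.4, 1.0]
gripper_width: 0.4
gripper_force: 0.0
```

Run:
```python
from h import *
delta(598,-206,70,181.2)
f=eyes.grab_frame("side"); im=f["image"]
cv2.imwrite("pics/side1.png",cv2.resize(im[120:250,200:340],(700,560),interpolation=cv2.INTER_CUBIC))
print(proj(f,[env.state()["ee_pos"]]))
```

```text
pose [ 597.99 -203.3   111.16] [ 1.7999e+02  1.0000e-02 -1.7877e+02] F [-0.18  0.44  0.98] w 0.4 t 2.1
shift [ 0.0001 -0.0027  0.0412] turn [0.01 0.01 0.03]
[[255.20948205 165.73607001]]
```

View pics/side1.png

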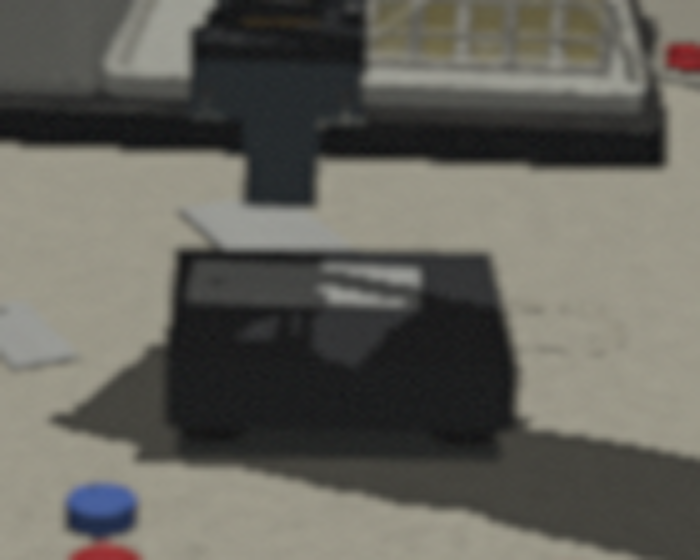

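Side crop: the shut fingertips at about (256,167) agree with the projection (255,166), and they hang over the plate. Next I descend carefully.

Emit:
send_rows --targets "0 -0.003 0.02 0 0 0 0;0 -0.003 0.035 0 0 0 0;0 -0.003 0.042 0 0 0 0;0 -0.003 0.044 0 0 0 0;0 -0.003 0.044 0 0 0 0;0 -0.003 0.044 0 0 0 0"

```text
time_s: 2.65
ee_pos: [598.8, -206.8, 68.1]
ee_rot: [-179.9, 0.2, -178.8]
force: [-0.4, -0.3, 0.3]
gripper_width: 0.3
gripper_force: 0.0
```

```bash
python3 -c "
from h import *
delta(598,-206,64,181.2)"
```

```text
pose [ 598.83 -206.82   68.11] [-1.7994e+02  1.6000e-01 -1.7878e+02] F [-0.38 -0.28  0.35] w 0.3 t 2.65
shift [0.0008 0.0008 0.0041] turn [-0.06  0.16  0.02]
```

Emit:
send_rows --targets "0 0 0.001 0 0 0 0;0 0 0.002 0 0 0 0;0 0 0.003 0 0 0 0;0 0 0.004 0 0 0 0;0 0 0.004 0 0 0 0"

```text
time_s: 3.07
ee_pos: [598.0, -206.9, 63.2]
ee_rot: [-180.0, 0.0, -178.8]
force: [-0.4, 0.7, 3.6]
gripper_width: 0.4
gripper_force: 1.9
```

Emit:
send_rows --targets "0 0 0.0001 0 0 0 0;0 0 0.0002 0 0 0 0;0 0 0.0002 0 0 0 0"

```text
time_s: 3.32
ee_pos: [598.0, -206.9, 63.1]
ee_rot: [-180.0, 0.0, -178.8]
force: [-1.9, 0.4, 6.0]
gripper_width: 0.2
gripper_force: 2.9
```

Emit:
send_rows --targets "0.001 0 0 0 0 0 0;0.003 0 0 0 0 0 0;0.005 0 0 0 0 0 0;0.007 0 0 0 0 0 0;0.009 0 0 0 0 0 0;0.01 0 0 0 0 0 0;0.01 0 0 0 0 0 0"

```text
time_s: 3.9
ee_pos: [588.7, -207.4, 63.1]
ee_rot: [-179.9, 0.2, -178.8]
force: [1.5, 0.2, 6.4]
gripper_width: 0.5
gripper_force: 2.9
```

Run:
```python
from h import *
delta(588,-206,63,181.2)
f=eyes.grab_frame("top"); cv2.imwrite("pics/top2.png",cv2.resize(f["image"][165:265,230:350],(720,600),interpolation=cv2.INTER_CUBIC))
print(env.state()["force"])
```

```text
pose [ 588.71 -207.44   63.11] [-1.7994e+02  1.6000e-01 -1.7882e+02] F [1.51 0.2  6.36] w 0.5 t 3.9
shift [0.0007 0.0014 0.0001] turn [-0.06  0.16 -0.02]
[2.29207699 0.00654647 5.99737992]
```

View pics/top2.png

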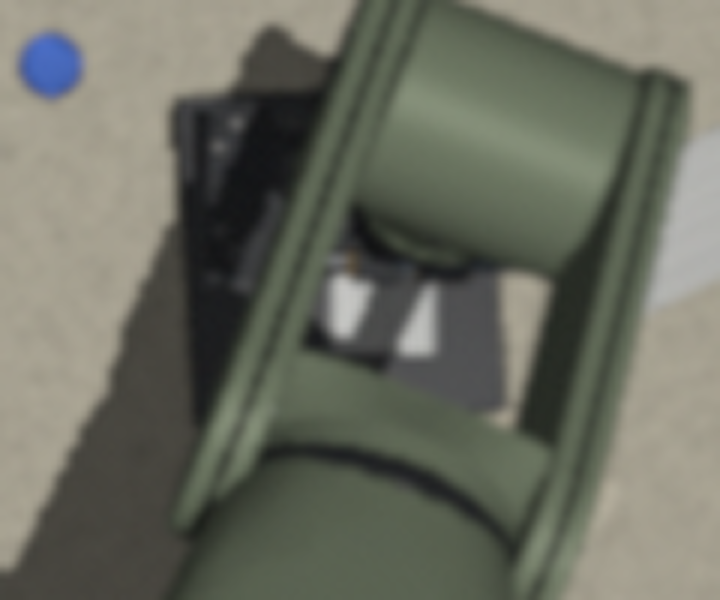

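Top crop: the plate's near-right corner shows at about (302.8,224.2). I'll check whether it moved.

Run:
```python
from h import *
f=np.load("pics/top0.npy",allow_pickle=True).item()
print(onz(f,[[302.8,224.2],[300,224.2]],63).round(1), proj(f,[[531.8,-231,63]]))
```

```text
[[ 519.8 -234.8   63. ]
 [ 519.6 -226.8   63. ]] [[301.53656554 219.93756624]]
```

It slides with the finger. Continue.

Emit:
send_rows --targets "0.002 0 0 0 0 0 0;0.005 0 0 0 0 0 0;0.008 0 0 0 0 0 0;0.011 0 0 0 0 0 0;0.014 0 0 0 0 0 0;0.017 0 0 0 0 0 0;0.02 0 0 0 0 0 0;0.023 0 0 0 0 0 0;0.026 0 0 0 0 0 0;0.028 0 0 0 0 0 0;0.03 0 0 0 0 0 0;0.03 0 0 0 0 0 0"

```text
time_s: 4.95
ee_pos: [558.5, -208.1, 63.1]
ee_rot: [-179.9, 0.1, -178.8]
force: [0.1, 0.2, 5.5]
gripper_width: 0.4
gripper_force: 3.0
```

Emit:
send_rows --targets "0.002 0 0 0 0 0 0;0.005 0 0 0 0 0 0;0.008 0 0 0 0 0 0;0.011 0 0 0 0 0 0;0.014 0 0 0 0 0 0;0.017 0 0 0 0 0 0;0.02 0 0 0 0 0 0;0.023 0 0 0 0 0 0;0.026 0 0 0 0 0 0;0.028 0 0 0 0 0 0;0.03 0 0 0 0 0 0;0.03 0 0 0 0 0 0"

```text
time_s: 5.95
ee_pos: [528.6, -208.7, 63.0]
ee_rot: [-179.9, 0.2, -178.8]
force: [1.1, 0.0, 6.8]
gripper_width: 0.4
gripper_force: 3.1
```

Run:
```python
from h import *
f=eyes.grab_frame("top"); np.save("pics/top3.npy",f,allow_pickle=True)
cv2.imwrite("pics/top3.png",cv2.resize(f["image"][165:265,230:350],(720,600),interpolation=cv2.INTER_CUBIC))
print(env.state()["force"],env.state()["ee_pos"])
```

```text
[ 1.27469652 -0.56288339  6.04615193] [ 528.57614564 -208.7575853    63.03983482]
```

View pics/top3.png

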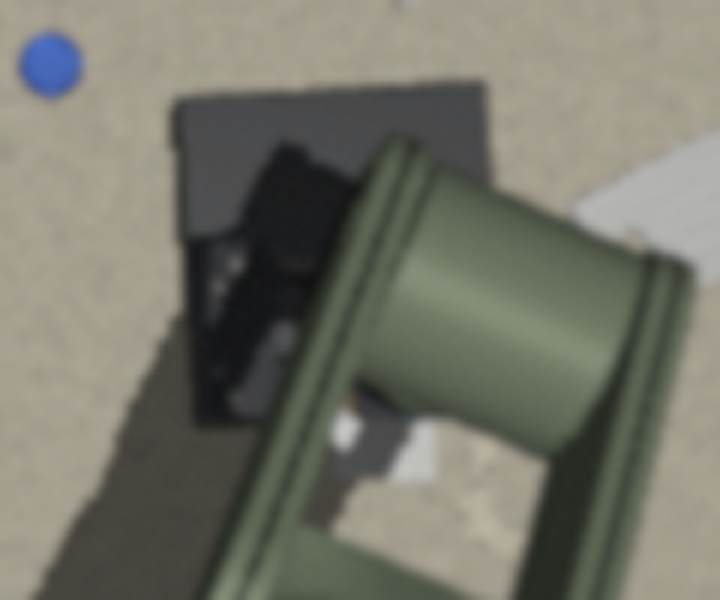

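Near-right corner is now at about (302.8,245), i.e. x≈460, about 30 mm out. I slide 7 mm more, then lift.

Emit:
send_rows --targets "0.002 0 0 0 0 0 0;0.004 0 0 0 0 0 0;0.006 0 0 0 0 0 0;0.007 0 0 0 0 0 0;0.007 0 0 0 0 0 0;0.007 0 -0.002 0 0 0 0;0.007 0 -0.01 0 0 0 0;0.007 0 -0.04 0 0 0 0;0.007 0 -0.08 0 0 0 0;0.007 0 -0.10 0 0 0 50;-0.05 0.05 -0.10 0 0 0 90;-0.05 0.09 -0.1 0 0 0 90"

```text
time_s: 7.0
ee_pos: [569.1, -143.5, 164.4]
ee_rot: [-179.9, 0.3, -179.1]
force: [1.2, 0.1, -1.0]
gripper_width: 17.8
gripper_force: 0.0
```

Emit:
send_rows --targets "0 0.04 0 0 0 0 90;0 0.08 0 0 0 0 90;0 0.12 0 0 0 0 90;0 0.16 0 0 0 0 90;0 0.18 0 0 0 0 90;0 0.18 0 0 0 0 90"

```text
time_s: 7.5
ee_pos: [561.8, 42.4, 162.0]
ee_rot: [179.9, -0.1, -178.5]
force: [0.9, -0.7, -0.7]
gripper_width: 57.8
gripper_force: 0.0
```

Run:
```python
from h import *
f=eyes.grab_frame("top"); np.save("pics/top4.npy",f,allow_pickle=True)
cv2.imwrite("pics/top4.png",cv2.resize(f["image"][165:265,230:350],(720,600),interpolation=cv2.INTER_CUBIC))
for n,a,b,z in (('near',(453.5,-186),(454,-232),63),('left',(456,-184),(562,-182),63),('right',(456,-232),(560,-230),63),('far',(564,-184),(565,-230),63),('slabnear',(492,-245),(494,-266),60)):
    r=edge(f,a,b,z,span=8); print(n,r[0].round(1),round(r[1],1),round(r[2],2))
print(env.state()["ee_pos"])
```

```text
near [ 453.  -210.6] -87.6 0.36
left [ 507.7 -183.1] 2.2 0.53
right [ 502.4 -233.2] 0.4 0.16
far [ 563.9 -206.3] -87.9 0.62
slabnear [ 493.8 -256.4] -80.8 0.33
[562.09272772  40.18278541 162.03606147]
```

View pics/top4.png

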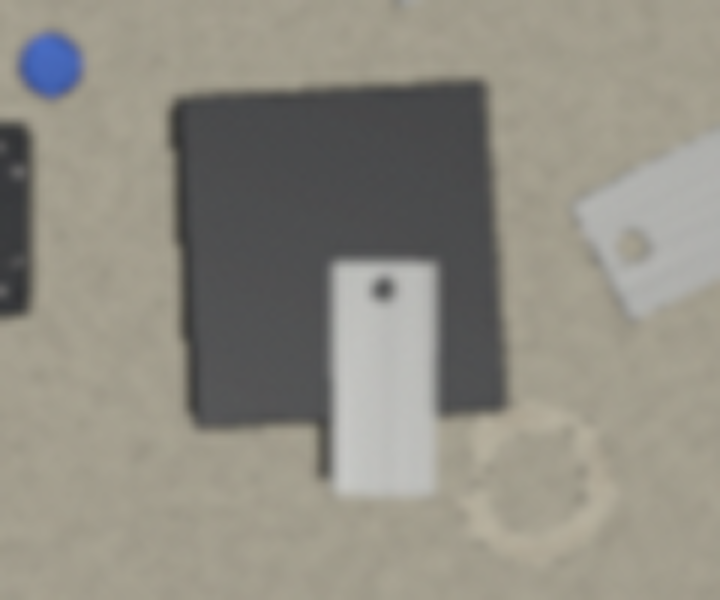

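Top crop: the plate has its near end at px ≈(294,247), 36 mm past the slab edge, level, and the hole end is still on the slab. Next I grip across its width at the overhang.

```bash
python3 -c "
from h import *
delta(465,-209,140,181.5)"
```

```text
pose [562.09  40.18 162.04] [-1.7998e+02 -8.0000e-02 -1.7860e+02] F [ 0.78 -0.95 -0.39] w 61.2 t 7.55
shift [ 0.1031 -0.2467  0.0223] turn [-0.02 -0.08 -0.1 ]
```

Emit:
send_rows --targets "0.103 -0.247 0.02 0 0 0 100;0.103 -0.247 0.02 0 0 0 100;0.103 -0.247 0.02 0 0 0 100;0.103 -0.247 0.02 0 0 0 100;0.103 -0.247 0.02 0 0 0 100;0.103 -0.247 0.02 0 0 0 100;0.103 -0.247 0.02 0 0 0 100;0.103 -0.247 0.02 0 0 0 100;0.103 -0.247 0.02 0 0 0 100;0.103 -0.247 0.02 0 0 0 100"

```text
time_s: 8.38
ee_pos: [464.7, -210.7, 142.2]
ee_rot: [180.0, -0.0, -178.9]
force: [0.2, 0.2, 0.4]
gripper_width: 90.7
gripper_force: 0.0
```

```bash
python3 -c "
from h import *
delta(465,-209,44,181.5)"
```

```text
pose [ 464.75 -210.72  142.22] [ 1.7997e+02 -1.0000e-02 -1.7888e+02] F [0.19 0.19 0.44] w 90.7 t 8.38
shift [-0.0003  0.0017  0.0982] turn [ 0.03 -0.01 -0.38]
```

Emit:
send_rows --targets "0 0.0015 0.02 0 0 -0.4 100;0 0.0015 0.04 0 0 -0.4 100;0 0.0015 0.06 0 0 -0.4 100;0 0.0015 0.08 0 0 -0.4 100;0 0.0015 0.09 0 0 -0.4 100;0 0.0015 0.098 0 0 -0.4 100;0 0.0015 0.098 0 0 -0.4 100;0 0.0015 0.098 0 0 -0.4 100"

```text
time_s: 9.05
ee_pos: [465.6, -208.8, 44.5]
ee_rot: [-180.0, 0.0, -178.4]
force: [0.3, 0.4, 0.2]
gripper_width: 91.5
gripper_force: 0.0
```

Run:
```python
from h import *
delta(465,-209,44,181.5)
f=eyes.grab_frame("side"); cv2.imwrite("pics/side5.png",cv2.resize(f["image"][120:250,200:340],(700,560),interpolation=cv2.INTER_CUBIC))
```

```text
pose [ 465.55 -208.8    44.52] [-1.7999e+02  3.0000e-02 -1.7837e+02] F [0.3 0.4 0.2] w 91.5 t 9.05
shift [ 0.0006 -0.0002  0.0005] turn [-0.01  0.03  0.13]
```

View pics/side5.png

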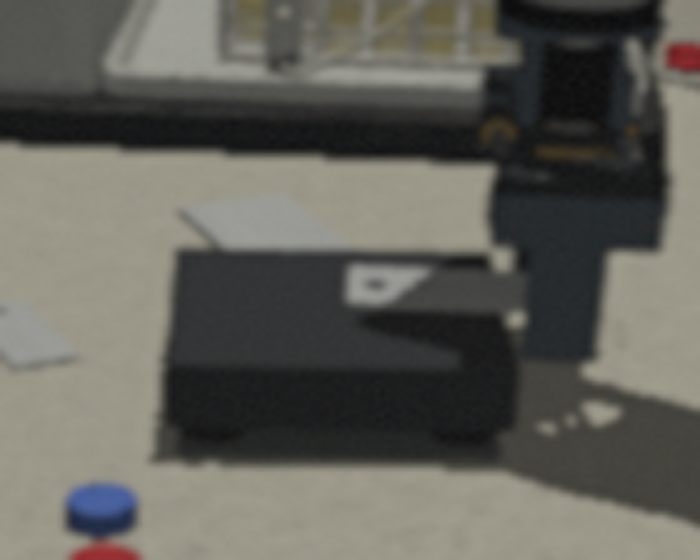

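Side crop: the fingers straddle the plate's near end, clear of the slab edge (gap at about (305,193)). Close.

Emit:
send_rows --targets "0 0 0 0 0 0 40;0 0 0 0 0 0 40;0 0 0 0 0 0 40;0 0 0 0 0 0 30;0 0 0 0 0 0 30;0 0 0 0 0 0 30;0 0 0 0 0 0 30;0 0 0 0 0 0 30" --grip_force 30

```text
time_s: 9.77
ee_pos: [464.9, -209.0, 44.2]
ee_rot: [180.0, -0.0, -178.4]
force: [-0.1, 0.2, 0.4]
gripper_width: 47.1
gripper_force: 30.0
```

Gripped at 47 mm with 30 N. Lift slowly.

Emit:
send_rows --targets "0 0 -0.002 0 0 0 30;0 0 -0.005 0 0 0 30;0 0 -0.01 0 0 0 30;0 0 -0.016 0 0 0 30;0 0 -0.024 0 0 0 30;0 0 -0.03 0 0 0 30;0 0 -0.04 0 0 0 30;0 0 -0.05 0 0 0 30;0 0 -0.06 0 0 0 30;0 0 -0.06 0 0 0 30;0 0 -0.06 0 0 0 30"

```text
time_s: 10.68
ee_pos: [465.4, -209.3, 105.1]
ee_rot: [-180.0, 0.1, -178.4]
force: [-0.1, 0.5, -1.8]
gripper_width: 47.1
gripper_force: 30.0
```

Run:
```python
from h import *
# seat: c=508.9, n=299.2 ; plate centre in gripper: TCP is 12 mm from near end => TCP at seat -43 along c
c=np.array([.9816,-.1908]);n=np.array([.1908,.9816])
w=c*(508.9-43-12)+n*299.2; print(w)
delta(w[0],w[1],105,169)
f=eyes.grab_frame("side"); cv2.imwrite("pics/side6.png",cv2.resize(f["image"][100:240,200:340],(600,600),interpolation=cv2.INTER_CUBIC))
```

```text
[502.6356 207.0906]
pose [ 465.44 -209.25  105.09] [-1.7995e+02  1.0000e-01 -1.7841e+02] F [-0.07  0.52 -1.84] w 47.1 t 10.68
shift [-4.870e-02  4.152e-01 -2.000e-04] turn [-0.04  0.11 12.59]
```

View pics/side6.png

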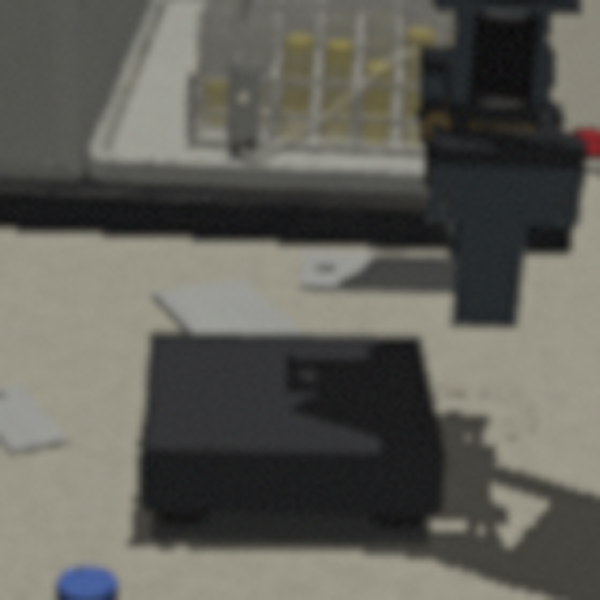

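Side crop: the plate is held level at the finger tips, the far end with the hole at px ≈(277,162). Carry it over to above the cradle, 12 mm short of the stop.

Emit:
send_rows --targets "-0.049 0.415 0 0 0 12.6 30;-0.049 0.415 0 0 0 12.6 30;-0.049 0.415 0 0 0 12.6 30;-0.049 0.415 0 0 0 12.6 30;-0.049 0.415 0 0 0 12.6 30;-0.049 0.415 0 0 0 12.6 30;-0.049 0.415 0 0 0 12.6 30;-0.049 0.415 0 0 0 12.6 30;-0.049 0.415 0 0 0 12.6 30;-0.049 0.415 0 0 0 12.6 30;-0.049 0.415 0 0 0 12.6 30;-0.049 0.415 0 0 0 12.6 30"

```text
time_s: 11.73
ee_pos: [502.1, 209.6, 103.4]
ee_rot: [-180.0, -0.1, 169.2]
force: [0.0, -0.1, -1.1]
gripper_width: 46.8
gripper_force: 30.0
```

Emit:
send_rows --targets "0 0 0 0 0 0 30;0 0 0 0 0 0 30"

```text
time_s: 11.9
ee_pos: [501.8, 205.7, 103.7]
ee_rot: [-179.9, -0.1, 168.9]
force: [0.2, 0.2, -1.0]
gripper_width: 47.1
gripper_force: 30.0
```

Run:
```python
from h import *
delta(502.6,207.1,55,169)
f=eyes.grab_frame("top"); np.save("pics/top7.npy",f,allow_pickle=True)
cv2.imwrite("pics/top7.png",cv2.resize(f["image"][150:250,110:210],(600,600),interpolation=cv2.INTER_CUBIC))
```

```text
pose [501.8  205.74 103.66] [-1.7992e+02 -8.0000e-02  1.6894e+02] F [ 0.17  0.16 -1.01] w 47.1 t 11.9
shift [-0.0006  0.0016  0.0487] turn [-0.08 -0.08 -0.06]
```

Run:
```python
from h import *
f=np.load("pics/top7.npy",allow_pickle=True).item()
c=np.array([.9816,-.1908]);n=np.array([.1908,.9816])
s=env.state()["ee_pos"][:2]; z=122.5; print('tcp c,n',s@c,s@n)
C,N=s@c,s@n
for nm,a,b in (('left',(C+50,N+24),(C+95,N+24)),('right',(C+50,N-24),(C+95,N-24)),('far',(C+98,N-22),(C+98,N+22))):
    r=edge(f,c*a[0]+n*a[1],c*b[0]+n*b[1],z,span=9); print(nm,'c,n',(r[0]@c).round(1),(r[0]@n).round(1),round(r[1],1),round(r[2],2))
```

```text
tcp c,n 453.567974832415 297.5297864854095
left c,n 523.9 320.3 -41.6 1.49
right c,n 523.5 270.8 -11.8 0.51
far c,n 558.2 299.5 83.2 0.55
```

View pics/top7.png

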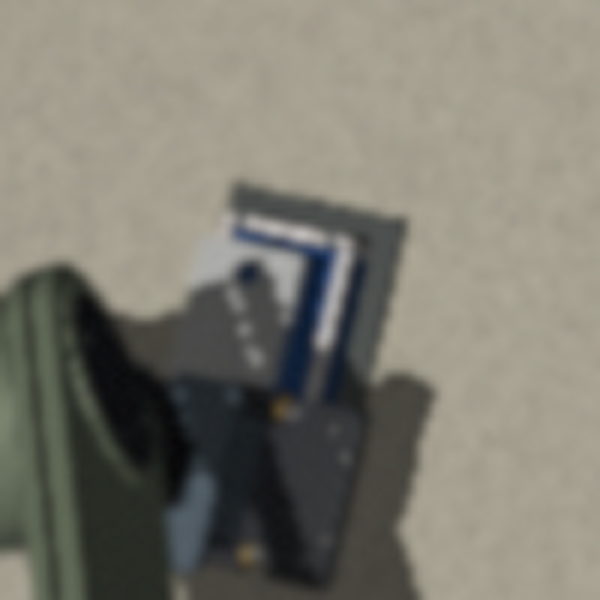

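Top crop: plate far-right corner at about (160.5,191); blue floor and the right fence visible beyond it. I'll refine the plate's edges.

Run:
```python
from h import *
f=np.load("pics/top7.npy",allow_pickle=True).item()
c=np.array([.9816,-.1908]);n=np.array([.1908,.9816]);z=122.5
print([ (p@c,p@n) for p in onz(f,[[110+305/6-.4,150+250/6-.4],[110+215/6-.4,150+232/6-.4]],z)[:,:2]])
s=np.arange(-36,37,1.5)
for cc in (535,542,548):
    w=c*cc+n*(297.5+s[:,None]); uv=proj(f,np.c_[w,np.full(len(s),z)])
    v=map_coordinates(f["image"][...,2].astype(float),[uv[:,1],uv[:,0]],order=1)
    print(cc,[(float(a+297.5),int(b)) for a,b in zip(s,v)])
s=np.arange(520,575,1.5)
for nn in (284,):
    w=n*nn+c*s[:,None]; uv=proj(f,np.c_[w,np.full(len(s),z)])
    print(nn,[(float(a),int(b)) for a,b in zip(s,map_coordinates(f["image"][...,2].astype(float),[uv[:,1],uv[:,0]],order=1))])
```

```text
[(np.float64(556.2563020932338), np.float64(272.53044727134346)), (np.float64(555.3742534411836), np.float64(314.75855536744257))]
535 [(261.5, 43), (263.0, 22), (264.5, 20), (266.0, 20), (267.5, 34), (269.0, 52), (270.5, 80), (272.0, 107), (273.5, 132), (275.0, 148), (276.5, 155), (278.0, 152), (279.5, 143), (281.0, 125), (282.5, 105), (284.0, 90), (285.5, 76), (287.0, 72), (288.5, 69), (290.0, 67), (291.5, 63), (293.0, 60), (294.5, 59), (296.0, 62), (297.5, 68), (299.0, 79), (300.5, 90), (302.0, 101), (303.5, 110), (305.0, 119), (306.5, 127), (308.0, 134), (309.5, 143), (311.0, 150), (312.5, 155), (314.0, 160), (315.5, 164), (317.0, 168), (318.5, 170), (320.0, 171), (321.5, 171), (323.0, 171), (324.5, 169), (326.0, 167), (327.5, 166), (329.0, 164), (330.5, 163), (332.0, 162), (333.5, 161)]
542 [(261.5, 44), (263.0, 28), (264.5, 17), (266.0, 21), (267.5, 29), (269.0, 52), (270.5, 76), (272.0, 104), (273.5, 129), (275.0, 148), (276.5, 161), (278.0, 165), (279.5, 163), (281.0, 157), (282.5, 146), (284.0, 135), (285.5, 120), (287.0, 105), (288.5, 90), (290.0, 73), (291.5, 60), (293.0, 
[... 866 characters left out ...]
(314.0, 170), (315.5, 170), (317.0, 170), (318.5, 170), (320.0, 169), (321.5, 168), (323.0, 168), (324.5, 167), (326.0, 166), (327.5, 166), (329.0, 165), (330.5, 165), (332.0, 165), (333.5, 164)]
284 [(520.0, 73), (521.5, 72), (523.0, 72), (524.5, 72), (526.0, 72), (527.5, 72), (529.0, 72), (530.5, 75), (532.0, 80), (533.5, 85), (535.0, 90), (536.5, 94), (538.0, 100), (539.5, 110), (541.0, 124), (542.5, 140), (544.0, 153), (545.5, 162), (547.0, 168), (548.5, 170), (550.0, 164), (551.5, 156), (553.0, 132), (554.5, 104), (556.0, 85), (557.5, 74), (559.0, 105), (560.5, 135), (562.0, 157), (563.5, 166), (565.0, 152), (566.5, 129), (568.0, 101), (569.5, 84), (571.0, 76), (572.5, 74), (574.0, 75)]
```

Emit:
send_rows --targets "0.002 0.0025 0.01 0 0 0 30;0.002 0.0025 0.02 0 0 0 30;0.002 0.0025 0.03 0 0 0 30;0.002 0.0025 0.04 0 0 0 30;0.002 0.0025 0.048 0 0 0 30;0.002 0.0025 0.052 0 0 0 30;0.002 0.0025 0.054 0 0 0 30;0.002 0.0025 0.054 0 0 0 30;0.002 0.0025 0.054 0 0 0 30"

```text
time_s: 12.7
ee_pos: [501.2, 210.2, 50.4]
ee_rot: [180.0, 0.0, 169.0]
force: [0.1, 0.6, -1.5]
gripper_width: 47.0
gripper_force: 30.0
```

```bash
cat > m.py <<'E'
from h import *
f=eyes.grab_frame("top"); st=env.state(); z=st["ee_pos"][2]+18.8
c=np.array([.9816,-.1908]);n=np.array([.1908,.9816]); p=st["ee_pos"][:2]
print('tcp c,n,z',(p@c).round(1),(p@n).round(1),st["ee_pos"][2].round(1),st["ee_rot"].round(2),'F',st["force"].round(2))
img=f["image"][...,2].astype(float)
def pr(w): 
    uv=proj(f,np.c_[w,np.full(len(w),z)]); return map_coordinates(img,[uv[:,1],uv[:,0]],order=1)
s=np.arange(258,342,1.5)
for cc in (515,530,543,548): print('c',cc,[(float(a),int(b)) for a,b in zip(s,pr(c*cc+n*s[:,None]))])
s=np.arange(535,577,1.5)
for nn in (282,306,314): print('n',nn,[(float(a),int(b)) for a,b in zip(s,pr(n*nn+c*s[:,None]))])
E
python3 m.py
```

```text
tcp c,n,z 452.0 302.0 50.6 [1.7997e+02 5.0000e-02 1.6899e+02] F [-0.52  0.28 -1.53]
c 515 [(258.0, 33), (259.5, 53), (261.0, 76), (262.5, 107), (264.0, 138), (265.5, 149), (267.0, 158), (268.5, 134), (270.0, 108), (271.5, 75), (273.0, 46), (274.5, 45), (276.0, 47), (277.5, 57), (279.0, 65), (280.5, 69), (282.0, 71), (283.5, 72), (285.0, 74), (286.5, 76), (288.0, 80), (289.5, 87), (291.0, 93), (292.5, 98), (294.0, 101), (295.5, 98), (297.0, 94), (298.5, 85), (300.0, 79), (301.5, 75), (303.0, 73), (304.5, 73), (306.0, 73), (307.5, 73), (309.0, 73), (310.5, 73), (312.0, 73), (313.5, 73), (315.0, 73), (316.5, 73), (318.0, 73), (319.5, 73), (321.0, 74), (322.5, 75), (324.0, 77), (325.5, 79), (327.0, 84), (328.5, 90), (330.0, 100), (331.5, 110), (333.0, 118), (334.5, 125), (336.0, 133), (337.5, 139), (339.0, 148), (340.5, 156)]
c 530 [(258.0, 36), (259.5, 48), (261.0, 75), (262.5, 105), (264.0, 135), (265.5, 151), (267.0, 156), (268.5, 142), (270.0, 115), (271.5, 93), (273.0, 73), (274.5, 80), (276.0, 99), (277.5, 116), (279.0, 132), (280.5, 132), (282.0, 128), (283.5, 115), (285.0, 99), (
[... 2540 characters left out ...]
.5, 126), (544.0, 142), (545.5, 154), (547.0, 162), (548.5, 161), (550.0, 152), (551.5, 133), (553.0, 109), (554.5, 82), (556.0, 61), (557.5, 48), (559.0, 56), (560.5, 79), (562.0, 109), (563.5, 143), (565.0, 161), (566.5, 169), (568.0, 155), (569.5, 130), (571.0, 106), (572.5, 83), (574.0, 76), (575.5, 74)]
n 314 [(535.0, 151), (536.5, 162), (538.0, 168), (539.5, 170), (541.0, 171), (542.5, 172), (544.0, 172), (545.5, 172), (547.0, 172), (548.5, 165), (550.0, 155), (551.5, 134), (553.0, 109), (554.5, 84), (556.0, 58), (557.5, 51), (559.0, 49), (560.5, 71), (562.0, 101), (563.5, 128), (565.0, 154), (566.5, 154), (568.0, 149), (569.5, 128), (571.0, 105), (572.5, 90), (574.0, 76), (575.5, 74)]
```

Plate is centred within about 1 mm, 9 mm short of the stop and parallel. Lower between the fences.

Emit:
send_rows --targets "0 -0.0007 0.002 0 0 0 30;0 -0.0007 0.004 0 0 0 30;0 -0.0007 0.006 0 0 0 30;0 -0.0007 0.008 0 0 0 30;0 -0.0007 0.010 0 0 0 30;0 -0.0007 0.012 0 0 0 30;0 -0.0007 0.013 0 0 0 30;0 -0.0007 0.013 0 0 0 30"

```text
time_s: 13.42
ee_pos: [500.7, 209.3, 36.9]
ee_rot: [-180.0, -0.0, 169.0]
force: [0.3, -0.7, -1.0]
gripper_width: 47.4
gripper_force: 30.0
```

Emit:
send_rows --targets "0 0 0.0005 0 0 0 30;0 0 0.001 0 0 0 30;0 0 0.0015 0 0 0 30;0 0 0.0018 0 0 0 30;0 0 0.0018 0 0 0 30;0 0 0.0018 0 0 0 30"

```text
time_s: 13.92
ee_pos: [500.8, 209.3, 35.4]
ee_rot: [180.0, 0.0, 169.0]
force: [0.4, 0.1, -0.7]
gripper_width: 47.5
gripper_force: 30.0
```

Emit:
send_rows --targets "0 0 0.0003 0 0 0 30;0 0 0.0006 0 0 0 30;0 0 0.0009 0 0 0 30;0 0 0.0009 0 0 0 30;0 0 0.0009 0 0 0 30"

```text
time_s: 14.33
ee_pos: [500.9, 209.3, 34.5]
ee_rot: [180.0, 0.0, 169.0]
force: [-0.5, -0.1, -0.8]
gripper_width: 47.3
gripper_force: 30.0
```

Emit:
send_rows --targets "0 0 0.0003 0 0 0 30;0 0 0.0005 0 0 0 30;0 0 0.0005 0 0 0 30;0 0 0.0005 0 0 0 30"

```text
time_s: 14.67
ee_pos: [500.9, 209.4, 34.2]
ee_rot: [180.0, 0.0, 169.0]
force: [-0.4, -0.5, 0.9]
gripper_width: 47.4
gripper_force: 30.0
```

Floor touched (about 2 N). Now slide toward the stop.

Emit:
send_rows --targets "-0.001 0 0 0 0 0 30;-0.002 0 0 0 0 0 30;-0.003 0 0 0 0 0 30;-0.004 0 0 0 0 0 30;-0.005 0 0 0 0 0 30;-0.006 0 0 0 0 0 30;-0.006 0 0 0 0 0 30"

```text
time_s: 15.25
ee_pos: [507.1, 208.2, 34.1]
ee_rot: [180.0, 0.0, 169.0]
force: [-0.8, -0.1, 2.7]
gripper_width: 46.7
gripper_force: 30.0
```

Emit:
send_rows --targets "-0.0005 0 0 0 0 0 30;-0.001 0 0 0 0 0 30;-0.001 0 0 0 0 0 30;-0.001 0 0 0 0 0 30"

```text
time_s: 15.58
ee_pos: [507.8, 208.0, 34.1]
ee_rot: [180.0, 0.0, 169.0]
force: [0.0, 0.0, 2.6]
gripper_width: 47.1
gripper_force: 30.0
```

Emit:
send_rows --targets "-0.0003 0 0 0 0 0 30;-0.0006 0 0 0 0 0 30;-0.001 0 0 0 0 0 30;-0.001 0 0 0 0 0 30"

```text
time_s: 15.92
ee_pos: [508.7, 207.8, 34.0]
ee_rot: [180.0, 0.0, 169.0]
force: [-1.3, 0.6, 3.3]
gripper_width: 47.1
gripper_force: 30.0
```

Emit:
send_rows --targets "-0.0003 0 0 0 0 0 30;-0.0005 0 0 0 0 0 30;-0.0005 0 0 0 0 0 30;-0.0005 0 0 0 0 0 30"

```text
time_s: 16.25
ee_pos: [509.2, 207.7, 34.0]
ee_rot: [180.0, 0.0, 169.0]
force: [-0.9, 0.5, 3.1]
gripper_width: 46.9
gripper_force: 30.0
```

Emit:
send_rows --targets "-0.0003 0 0 0 0 0 30;-0.0005 0 0 0 0 0 30;-0.0005 0 0 0 0 0 30"

```text
time_s: 16.5
ee_pos: [509.7, 207.6, 34.0]
ee_rot: [180.0, 0.0, 169.0]
force: [-0.8, 1.0, 3.3]
gripper_width: 46.8
gripper_force: 30.0
```

Emit:
send_rows --targets "-0.0003 0 0 0 0 0 30;-0.0005 0 0 0 0 0 30;-0.0005 0 0 0 0 0 30"

```text
time_s: 16.75
ee_pos: [510.2, 207.5, 34.0]
ee_rot: [180.0, 0.0, 169.0]
force: [-1.6, 0.6, 3.3]
gripper_width: 47.3
gripper_force: 30.0
```

Emit:
send_rows --targets "-0.0003 0 0 0 0 0 30;-0.0005 0 0 0 0 0 30;-0.0005 0 0 0 0 0 30"

```text
time_s: 17.0
ee_pos: [510.7, 207.4, 34.0]
ee_rot: [180.0, 0.0, 169.0]
force: [-2.2, -0.2, 4.3]
gripper_width: 47.1
gripper_force: 30.0
```

Emit:
send_rows --targets "-0.0003 0 0 0 0 0 30;-0.0005 0 0 0 0 0 30;-0.0005 0 0 0 0 0 30"

```text
time_s: 17.25
ee_pos: [511.2, 207.3, 34.0]
ee_rot: [180.0, 0.0, 169.0]
force: [-2.0, 0.1, 4.2]
gripper_width: 46.9
gripper_force: 30.0
```

```bash
sed -i 's/(515,530,543,548)/(530,543)/' m.py; python3 m.py | cut -c1-1500
```

```text
tcp c,n,z 462.2 301.0 34.0 [1.7999e+02 1.0000e-02 1.6899e+02] F [-2.02  0.4   3.78]
c 530 [(258.0, 50), (259.5, 39), (261.0, 37), (262.5, 40), (264.0, 66), (265.5, 93), (267.0, 122), (268.5, 147), (270.0, 155), (271.5, 154), (273.0, 131), (274.5, 107), (276.0, 86), (277.5, 70), (279.0, 70), (280.5, 71), (282.0, 71), (283.5, 72), (285.0, 73), (286.5, 73), (288.0, 73), (289.5, 74), (291.0, 77), (292.5, 81), (294.0, 88), (295.5, 94), (297.0, 95), (298.5, 95), (300.0, 88), (301.5, 83), (303.0, 78), (304.5, 75), (306.0, 74), (307.5, 73), (309.0, 73), (310.5, 74), (312.0, 74), (313.5, 74), (315.0, 74), (316.5, 74), (318.0, 73), (319.5, 72), (321.0, 72), (322.5, 73), (324.0, 79), (325.5, 86), (327.0, 99), (328.5, 112), (330.0, 125), (331.5, 137), (333.0, 147), (334.5, 154), (336.0, 158), (337.5, 162), (339.0, 163), (340.5, 164)]
c 543 [(258.0, 53), (259.5, 41), (261.0, 38), (262.5, 39), (264.0, 65), (265.5, 93), (267.0, 124), (268.5, 151), (270.0, 157), (271.5, 159), (273.0, 142), (274.5, 128), (276.0, 131), (277.5, 137), (279.0, 147), (280.5, 155), (282.0, 149), (283.5, 141), (285.0, 123),
[... 987 characters left out ...]
), (544.0, 113), (545.5, 113), (547.0, 111), (548.5, 111), (550.0, 117), (551.5, 126), (553.0, 138), (554.5, 150), (556.0, 159), (557.5, 164), (559.0, 162), (560.5, 160), (562.0, 157), (563.5, 161), (565.0, 173), (566.5, 177), (568.0, 170), (569.5, 153), (571.0, 124), (572.5, 99), (574.0, 81), (575.5, 73)]
n 314 [(535.0, 75), (536.5, 79), (538.0, 89), (539.5, 106), (541.0, 126), (542.5, 147), (544.0, 161), (545.5, 170), (547.0, 173), (548.5, 174), (550.0, 174), (551.5, 174), (553.0, 174), (554.5, 174), (556.0, 173), (557.5, 171), (559.0, 165), (560.5, 157), (562.0, 153), (563.5, 153), (565.0, 159), (566.5, 168), (568.0, 161), (569.5, 145), (571.0, 123), (572.5, 98), (574.0, 83), (575.5, 76)]
```

Almost home; creep on until the push shows.

Emit:
send_rows --targets "-0.0003 0 0 0 0 0 30;-0.0005 0 0 0 0 0 30;-0.0005 0 0 0 0 0 30"

```text
time_s: 17.55
ee_pos: [511.7, 207.3, 34.0]
ee_rot: [180.0, 0.0, 169.0]
force: [-1.6, -0.1, 3.3]
gripper_width: 47.4
gripper_force: 30.0
```

Emit:
send_rows --targets "-0.0003 0 0 0 0 0 30;-0.0005 0 0 0 0 0 30;-0.0005 0 0 0 0 0 30"

```text
time_s: 17.8
ee_pos: [512.2, 207.1, 34.0]
ee_rot: [180.0, 0.0, 169.0]
force: [-2.2, 1.1, 3.4]
gripper_width: 47.2
gripper_force: 30.0
```

Emit:
send_rows --targets "-0.0003 0 0 0 0 0 30;-0.0005 0 0 0 0 0 30;-0.0005 0 0 0 0 0 30"

```text
time_s: 18.05
ee_pos: [512.4, 207.1, 34.0]
ee_rot: [180.0, -0.0, 169.0]
force: [-3.0, 0.8, 5.1]
gripper_width: 46.8
gripper_force: 30.0
```

Emit:
send_rows --targets "-0.0003 0 0 0 0 0 30;-0.0005 0 0 0 0 0 30;-0.0005 0 0 0 0 0 30"

```text
time_s: 18.3
ee_pos: [512.3, 207.1, 34.0]
ee_rot: [-180.0, -0.1, 169.0]
force: [-4.3, 1.7, 5.6]
gripper_width: 47.2
gripper_force: 30.0
```

Home: it no longer advances, and the push is about 4.5 N. Release and rise.

Emit:
send_rows --targets "0.0004 0 -0.0002 0 0 0 30;0.0004 0 -0.0002 0 0 0 60;0.0004 0 -0.0002 0 0 0 80;0.0004 0 -0.0002 0 0 0 90;0.0004 0 -0.0002 0 0 0 90;0.0004 0 -0.0002 0 0 0 90;0.0004 0 -0.0002 0 0 0 90;0.0004 0 -0.0002 0 0 0 90"

```text
time_s: 18.97
ee_pos: [512.8, 207.0, 34.2]
ee_rot: [180.0, 0.0, 169.0]
force: [0.3, 0.5, 0.3]
gripper_width: 81.7
gripper_force: 0.0
```

Emit:
send_rows --targets "0 0 -0.01 0 0 0 90;0 0 -0.03 0 0 0 90;0 0 -0.06 0 0 0 90;0 0 -0.1 0 0 0 90;0 0 -0.14 0 0 0 90;0.04 0 -0.16 0 0 0 90;0.08 0 -0.16 0 0 0 90;0.12 0.04 -0.16 0 0 0 90;0.12 0.08 -0.16 0 0 0 90;0.12 0.12 -0.16 0 0 0 90;0.12 0.15 -0.16 0 0 0 90;0.12 0.15 -0.16 0 0 0 90"

```text
time_s: 19.97
ee_pos: [424.5, 383.6, 194.9]
ee_rot: [179.7, 0.1, 169.2]
force: [0.8, -0.3, 0.2]
gripper_width: 82.0
gripper_force: 0.0
```

Run:
```python
from h import *
f=eyes.grab_frame("top"); np.save("pics/top9.npy",f,allow_pickle=True); st=env.state(); print(st["ee_pos"],st["force"],st["gripper_width"])
c=np.array([.9816,-.1908]);n=np.array([.1908,.9816]); z=53
img=f["image"][...,2].astype(float)
def pr(w): 
    uv=proj(f,np.c_[w,np.full(len(w),z)]); return map_coordinates(img,[uv[:,1],uv[:,0]],order=1)
s=np.arange(260,342,1.5)
for cc in (470,500,530,552): print('c',cc,[(float(a),int(b)) for a,b in zip(s,pr(c*cc+n*s[:,None]))])
s=np.arange(440,580,1.5)
for nn in (284,312): print('n',nn,[(float(a),int(b)) for a,b in zip(s,pr(n*nn+c*s[:,None])) if a<475 or a>550])
```

```text
[423.69486072 380.12523098 194.50792489] [-0.32315363 -0.80714826 -0.30201839] 82.23223587144156
c 470 [(260.0, 152), (261.5, 151), (263.0, 147), (264.5, 138), (266.0, 127), (267.5, 108), (269.0, 91), (270.5, 83), (272.0, 81), (273.5, 95), (275.0, 111), (276.5, 130), (278.0, 146), (279.5, 155), (281.0, 161), (282.5, 163), (284.0, 163), (285.5, 163), (287.0, 163), (288.5, 163), (290.0, 164), (291.5, 164), (293.0, 163), (294.5, 162), (296.0, 161), (297.5, 161), (299.0, 160), (300.5, 160), (302.0, 161), (303.5, 161), (305.0, 162), (306.5, 162), (308.0, 162), (309.5, 162), (311.0, 163), (312.5, 164), (314.0, 165), (315.5, 165), (317.0, 165), (318.5, 165), (320.0, 164), (321.5, 162), (323.0, 160), (324.5, 158), (326.0, 156), (327.5, 155), (329.0, 155), (330.5, 155), (332.0, 155), (333.5, 155), (335.0, 155), (336.5, 154), (338.0, 153), (339.5, 153), (341.0, 153)]
c 500 [(260.0, 33), (261.5, 34), (263.0, 52), (264.5, 75), (266.0, 106), (267.5, 132), (269.0, 148), (270.5, 152), (272.0, 141), (273.5, 131), (275.0, 125), (276.5, 128), (278.0, 141), (279.5, 152), (281.0, 159), (282.5, 163), (28
[... 2615 characters left out ...]
116), (572.0, 96), (573.5, 78), (575.0, 73), (576.5, 70), (578.0, 70), (579.5, 71)]
n 312 [(440.0, 155), (441.5, 154), (443.0, 154), (444.5, 154), (446.0, 154), (447.5, 154), (449.0, 154), (450.5, 155), (452.0, 156), (453.5, 158), (455.0, 161), (456.5, 162), (458.0, 163), (459.5, 163), (461.0, 164), (462.5, 164), (464.0, 164), (465.5, 164), (467.0, 164), (468.5, 164), (470.0, 164), (471.5, 163), (473.0, 163), (474.5, 163), (551.0, 162), (552.5, 162), (554.0, 161), (555.5, 161), (557.0, 162), (558.5, 162), (560.0, 160), (561.5, 158), (563.0, 161), (564.5, 165), (566.0, 166), (567.5, 165), (569.0, 144), (570.5, 122), (572.0, 98), (573.5, 75), (575.0, 71), (576.5, 69), (578.0, 70), (579.5, 72)]
```

The plate is against the stop, parallel, with even gaps to both fences, and the robot is clear. Hand in.

```bash
python3 -c "
from h import *
print(env.job_done())"
```

```text
the job is handed in; nothing more can be done
None
```

The plate lies flat in the cradle, pushed home against the end stop and released, and the job is handed in; the interface did not report a verdict.

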